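# Draw a last spacer from the drop-feed holder

## Robot

A 7-joint arm with a two-finger parallel gripper is mounted at the origin on the work surface. World frame = base frame: x ahead of the robot, y to its left, z up, the work surface at z = 0. Lengths are in m, angles in rad, forces in N, time in s.
With the tool pointing down it reaches from about 0.4 to 0.9 m from the base axis. Payload 5.6 kg.
Tool frame: the origin (TCP) lies midway between the tips of the shut fingers; the grasp point (between the pads) lies 19 mm behind it; z points along the fingers, y is the line along which they close (so a half turn about z gives the same grasp; the last joint's range is limited). The gripper opens to 92 mm and grips with 3 to 60 N. Pads are 20 mm wide; open, the fingers measure 128 mm over their backs; the gripper's body (75 mm by 189 mm) begins 69 mm behind the grasp point.
Start: joints at [-1.242, 0.468, -0.012, 1.603, 0.006, 1.071, -0.056], TCP at [0.236, 0.606, 0.215] pointing down, gripper open.
Joint ranges: [-2.53, 2.53], [-0.31, 2.02], [-1.57, 1.55], [0.28, 2.44], [-1.29, 4.43], [0.15, 1.84], [-2.92, 2.92]. Speed limits (rad/s): [2.57, 2.57, 3.14, 3.14, 3.14, 3.14, 3.14].

## Interface

Orientations are given as a 3x3 rotation matrix whose columns are the frame's x, y, z axes.
In Python, from station import env, effector, solver, viewer, workorder, search_frame, tip_of gives the robot as it stands. Calls block until the motion is done:
- env.reach(position, orientation): joint-space move of the TCP to a pose.
- env.movel(position, frame=None, rate=0.15): straight line of the TCP; frame=None keeps the orientation; rate is the mean speed in m/s.
- env.goto_joints(angles): joint-space move.
- effector.release() and effector.grasp(squeeze=None): open the fingers fully, or close them until they stop; squeeze is the grip in N (None keeps the last).
- env.pause(seconds).
- solver.inverse_kinematics(position, orientation): joint angles nearest the present ones, or None.
- env.sense(): the state.
- viewer.read_camera(name): name is "scene" or "top"; returns (picture, depth): 420x560x3 uint8, red, green, blue; 420x560 float32, m along the optical axis (not along the pixel's ray), 0 where there is no reading.
- viewer.camera_info(name): a dict with "intrinsics" (3x3 intrinsics, pixels), "eye" and "rotation" of the camera in the world. Camera axes: x right, y up, looking along -z (the intrinsics and any distortion apply to the point x, -y, -z); pixel columns grow to the right and rows downward; lengths in m; the calibration is good to about 2 mm. A picture is of the moment at which its call begins. camera_info takes no time and is no camera call.
A pose or a line that the arm cannot do raises env.PlanningError and nothing moves.
- workorder.finish_job(): hands the job in; it is judged then, once.
Trained networks look in the newest picture that a camera, given by its name, has taken for a name from the list of things; names that differ only in an ending like _2 or _b are one class to them, and where a whole thing is asked for, a point or a joint stands for the part that bears it (a point fixed in the world has none). Each returns a list of dicts, best first, with "score" (0 to 1); they miss things now and then, are a little off and sometimes report something else, mostly with a low value. They report only what shows in the picture. A call takes as long as a camera call. They do not tell look-alikes from the thing itself.
- search_frame(camera, name): "at" ([x, y, z] in m, in world coordinates, good to about 4 mm: the middle of the surface that is visible of it).
- tip_of(camera, name): "at" ([x, y, z] in m, in world coordinates, good to about 4 mm: a listed point, or the origin of a listed thing).
The state is a dict: "t": time; "joint_positions": joint angles; "joint_velocities": joint speeds; "tau": joint torques, N m; "ee_pos": TCP position; "tcp_rot": TCP orientation; "wrist_force": force on the tool from outside, world axes, zero at the start; "moment": the same for the moment, N m; "gripper_width": finger opening in m; "grasp_force": force on a finger pad.
Only numpy, scipy, OpenCV 4.12 (cv2) and the standard library are available. Lean on these libraries where they do the work, as an engineer would, in place of code of your own. Each camera call takes 0.05 s, during which the arm holds its last target. There are 200 camera calls.

## Task

Two low drop-feed holders stand on the bench, each with a stack of beech spacers for the boot trees. From the holder with the wider spacers, slide the bottom spacer, whose end sticks out of the slot, straight out from under the stack so that the others drop down and stay in the holder. Then lay it flat in the middle of the black rubber mat, lengthwise like the mat, and let go of it.

Things in the scene. Friction and masses are not known exactly. Their poses are not given: they have to be found in the camera images.
- holder_spacer0_mid (a point): centre of the bottom beech spacer in the wide holder (the one to draw): a slab 44 mm wide (its x), 110 mm long (its y), 10 mm thick (z), about 40 g. At the start it lies on the holder's floor, undersurface 20 mm above the bench, with its -y end sticking out of the slot by 34 mm and overhanging the bench freely; there it can be pinched from above across its 44 mm width.
- holder_spacer3_mid (a point): centre of the top spacer of the same stack; same slab, lying fully inside the holder. The stack has four spacers; this centre starts 55 mm above the bench and sinks by 10 mm to 45 mm when the bottom one has been drawn.
- holder: the wide drop-feed holder, grey steel, fixed to the bench: 60 mm wide (its x), 124 mm long (y), 62 mm tall, open at the top; origin at the centre of its underside. Its floor is 20 mm up; the stack stands in a pocket 48 mm by 114 mm. The slot is in its -y end wall, 14 mm tall, from the floor up, so that one spacer passes: the bottom spacer comes out along the holder's -y. Beside it, about 170 mm off in x, stands a like holder with 26 mm wide spacers, not needed here.
- mat: black hard-rubber mat, fixed to the bench, 120 mm (its x) by 200 mm (its y, lengthwise), 6 mm thick; origin at the centre of its underside.
Things that resemble listed ones, but are neither listed nor needed, are in the scene too. Several things look just like the mat: the one meant starts farthest from the robot's base. What is shaped like the holder but yellow is not meant.

How it is judged:
On the way:
1. the bottom spacer is wholly out of the slot and the rest of the stack has dropped by one spacer inside the holder (y of holder_spacer0_mid in the frame of holder below -0.112 m and z of holder_spacer3_mid in the frame of holder between 0.041 and 0.049 m and x of holder_spacer3_mid in the frame of holder between -0.01 and 0.01 m and y of holder_spacer3_mid in the frame of holder between -0.012 and 0.012 m), for 0.1 s.
At the end, for the whole second after the job is handed in: the drawn spacer lies flat and still on the mat, its centre within 30 mm of the mat's middle along and across, its length within 15 degrees of the mat's length; the top spacer of the stack lies inside the wide holder 10 mm (within 4 mm) lower than at the start (x of holder_spacer0_mid in the frame of mat between -0.03 and 0.03 m and y of holder_spacer0_mid in the frame of mat between -0.03 and 0.03 m and z of holder_spacer0_mid in the frame of mat between 0.008 and 0.014 m and angle between the y axis of holder_spacer0_mid and the y axis of mat, either way round below 0.26 rad and angle between holder_spacer0_mid's own z axis and vertical below 0.09 rad and linear speed of holder_spacer0 below 0.02 m/s and z of holder_spacer3_mid in the frame of holder between 0.041 and 0.049 m and x of holder_spacer3_mid in the frame of holder between -0.01 and 0.01 m and y of holder_spacer3_mid in the frame of holder between -0.012 and 0.012 m); the robot touches nothing.
It fails at once if the stack above is lifted out of the holder (z of holder_spacer3_mid in the frame of holder above 0.075 m).
It also fails if it takes over 45 s, if anything falls off the work surface, if the arm or the gripper's body presses on something with over 40 N, if the wrist force passes 120 N, or if a joint passes its speed limit or range.

## Working session

There is one attempt and no reset: what is moved stays moved. The work goes in short steps, each a Python script; the robot and the scene stay as the last script left them, time stands still between calls to the robot, and variables do not carry over. Pictures are saved under pics/ and viewed, at most 10 in all, crops included, and the job is handed in when it is done.

```bash
mkdir -p pics; ls; cat > h.py <<'E'
import numpy as np, cv2
from station import env, effector, solver, viewer, workorder, search_frame, tip_of
def cloud(name):
    pic,d=viewer.read_camera(name); c=viewer.camera_info(name)
    K=np.array(c["intrinsics"]); v,u=np.mgrid[:d.shape[0],:d.shape[1]]
    P=np.stack([(u-K[0,2])/K[0,0]*d,-(v-K[1,2])/K[1,1]*d,-d],-1)
    W=P@np.array(c["rotation"]).T+np.array(c["eye"]); W[d==0]=np.nan
    return pic,W
def save(n,pic): cv2.imwrite(n,cv2.cvtColor(pic,cv2.COLOR_RGB2BGR))
E
python3 - <<'E'
from h import *
for n in("scene","top"):
    p,W=cloud(n); save(f"pics/{n}0.png",p); np.savez(f"{n}0.npz",p=p,W=W)
    print(n,viewer.camera_info(n))
    for k in("holder","mat","holder_spacer0_mid","holder_spacer3_mid"):
        print(k,[(np.round(r["at"],3).tolist(),round(r["score"],2)) for r in tip_of(n,k)][:5])
print(env.sense()["t"])
E
```

```text
pics
scene {'intrinsics': array([[504.73388851,   0.        , 269.70387662],
       [  0.        , 504.73388851, 205.82697521],
       [  0.        ,   0.        ,   1.        ]]), 'eye': array([0.9354684 , 0.36703437, 0.80718957]), 'rotation': array([[-0.62054787, -0.60899009,  0.4940156 ],
       [ 0.78403937, -0.49327721,  0.3767756 ],
       [ 0.01423403,  0.62113498,  0.78357433]])}
holder [([0.315, -0.139, -0.002], 0.97), ([0.467, 0.149, -0.002], 0.64)]
mat [([0.573, -0.2, -0.001], 0.63), ([0.299, 0.271, -0.003], 0.6)]
holder_spacer0_mid []
holder_spacer3_mid [([0.471, 0.153, 0.054], 0.85)]
top {'intrinsics': array([[400.21200066,   0.        , 284.34970451],
       [  0.        , 400.21200066, 205.38077592],
       [  0.        ,   0.        ,   1.        ]]), 'eye': array([0.41916287, 0.01779174, 0.78326092]), 'rotation': array([[ 0.02207722,  0.9967961 , -0.07687742],
       [-0.99924033,  0.0244706 ,  0.03033079],
       [ 0.03211485,  0.0761494 ,  0.9965791 ]])}
holder [([0.465, 0.149, 0.001], 0.91), ([0.313, -0.138, 0.002], 0.72)]
mat [([0.571, -0.201, 0.002], 0.82), ([0.296, 0.266, -0.001], 0.75)]
holder_spacer0_mid [([0.468, 0.108, 0.022], 0.78)]
holder_spacer3_mid [([0.464, 0.148, 0.055], 0.79)]
0.5
```

View pics/top0.png

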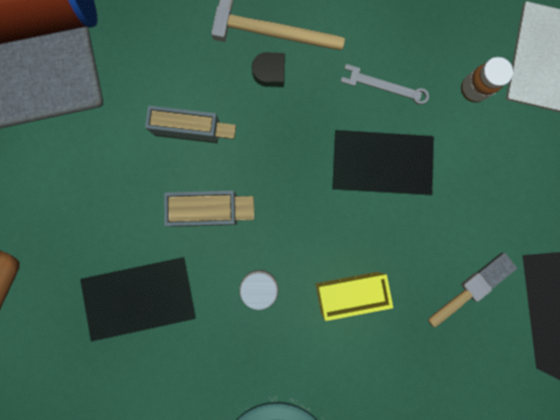

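View pics/scene0.png

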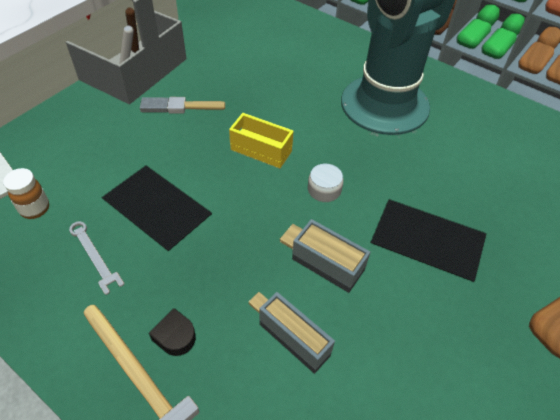

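The top view shows the wide holder at about (200,208), with its spacer end at (245,208). The narrow holder is at (182,124). One mat is at (384,162), the far one and the target, and the near look-alike is at (138,299). The scene view agrees. Next I measure precisely with the depth data.

```bash
python3 - <<'E'
from h import *
def rect(W,m,lbl):
    q=W[m][:,:2].astype(np.float32); r=cv2.minAreaRect((q*1000))
    print(lbl,m.sum(),[np.round(x,1) for x in r],"medz",np.round(np.nanmedian(W[m][:,2]),4))
    print(np.round(cv2.boxPoints(r)).tolist())
for n in("top","scene"):
    D=np.load(n+"0.npz"); W=D["W"]; p=D["p"].astype(int); x,y,z=np.moveaxis(W,-1,0)
    dark=p.sum(-1)<60
    print(n)
    rect(W,dark&(abs(x-.57)<.1)&(abs(y+.2)<.14)&(z<.015),"mat")
    near=(abs(x-.467)<.05)
    rect(W,near&(y>.05)&(y<.24)&(z>.057)&(z<.068),"rim")
    rect(W,near&(y>.02)&(y<.24)&(z>.047),"holder>.047")
    wood=(p[...,0]>p[...,2]+35)
    rect(W,near&(y>.0)&(y<.086)&(z>.023)&(z<.037)&wood,"end")
    rect(W,near&(y>.09)&(y<.24)&(z>.05)&wood,"stacktop")
E
```

```text
top
mat 0 [array([0., 0.]), array([0., 0.]), np.float64(0.0)] medz nan
[[0.0, 0.0], [0.0, 0.0], [0.0, 0.0], [0.0, 0.0]]
rim 1985 [array([466.8, 149.6]), array([ 60.2, 124.7]), np.float64(3.1)] medz 0.0592
[[433.0, 210.0], [440.0, 86.0], [500.0, 89.0], [493.0, 213.0]]
holder>.047 2246 [array([466.8, 149.6]), array([ 60.1, 124.8]), np.float64(3.1)] medz 0.0589
[[433.0, 210.0], [440.0, 86.0], [500.0, 89.0], [493.0, 213.0]]
end 389 [array([470.7,  69.8]), array([41.8, 32.1]), np.float64(1.4)] medz 0.0286
[[449.0, 85.0], [450.0, 53.0], [492.0, 54.0], [491.0, 86.0]]
stacktop 1465 [array([466.9, 149.5]), array([ 43.9, 108.8]), np.float64(3.2)] medz 0.0586
[[442.0, 203.0], [448.0, 94.0], [492.0, 96.0], [486.0, 205.0]]
scene
mat 0 [array([0., 0.]), array([0., 0.]), np.float64(0.0)] medz nan
[[0.0, 0.0], [0.0, 0.0], [0.0, 0.0], [0.0, 0.0]]
rim 2031 [array([468.2, 149.4]), array([ 62.9, 125.2]), np.float64(3.3)] medz 0.0607
[[433.0, 210.0], [440.0, 85.0], [503.0, 89.0], [496.0, 214.0]]
holder>.047 2307 [array([468.3, 149.4]), array([ 63. , 125.1]), np.float64(3.1)] medz 0.0604
[[433.0, 210.0], [440.0, 85.0], [503.0, 89.0], [496.0, 214.0]]
end 252 [array([473.6,  67.9]), array([44.7, 28.3]), np.float64(6.2)] medz 0.03
[[450.0, 80.0], [453.0, 51.0], [497.0, 56.0], [494.0, 84.0]]
stacktop 1278 [array([468.1, 149.9]), array([ 46.5, 110. ]), np.float64(3.2)] medz 0.0603
[[442.0, 203.0], [448.0, 94.0], [494.0, 96.0], [488.0, 206.0]]
  return np.nanmean(a, axis, out=out, keepdims=keepdims)
```

```bash
python3 - <<'E'
from h import *
for n in("top","scene"):
    p=np.load(n+"0.npz")["p"]; c=viewer.camera_info(n); K=np.array(c["intrinsics"]);R=np.array(c["rotation"]);e=np.array(c["eye"])
    X=np.array([.57,-.2,.006]); q=R.T@(X-e); uv=K@np.array([q[0],-q[1],-q[2]]); u,v=(uv[:2]/uv[2]).astype(int)
    m=(p.max(-1)<45).astype(np.uint8); _,L=cv2.connectedComponents(m); print(n,u,v,p[v,u])
    vs,us=np.nonzero(L==L[v,u])
    d=np.stack([(us-K[0,2])/K[0,0],-(vs-K[1,2])/K[1,1],-np.ones(len(us))],-1)@R.T
    P=e+d*((.006-e[2])/d[:,2])[:,None]
    r=cv2.minAreaRect((P[:,:2]*1000).astype(np.float32)); print(len(us),r); print(np.round(cv2.boxPoints(r)).tolist())
E
```

```text
top 383 162 [28 34 33]
5605 ((570.0482177734375, -199.81015014648438), (194.99240112304688, 115.5555419921875), 88.05592346191406)
[[509.0, -295.0], [624.0, -299.0], [631.0, -104.0], [516.0, -100.0]]
scene 156 203 [35 40 40]
4396 ((573.5220336914062, -197.81277465820312), (196.97352600097656, 115.89059448242188), 88.26607513427734)
[[513.0, -295.0], [628.0, -298.0], [634.0, -101.0], [519.0, -98.0]]
```

```bash
cat >> h.py <<'E'
def down(yaw):  # tool y (closing) along the yawed x axis, z down
    yt=np.array([np.cos(yaw),np.sin(yaw),0]); z=np.array([0,0,-1.]); return np.stack([np.cross(yt,z),yt,z],1)
yawH=np.radians(3.2); H=np.array([.4675,.1495]); ax=np.array([np.cos(yawH),np.sin(yawH)]); ay=np.array([-ax[1],ax[0]])
def hp(x,y,z): return np.r_[H+x*ax+y*ay,z]
E
python3 - <<'E'
from h import *
s=env.sense(); print(s["tcp_rot"],s["ee_pos"])
for yw in(yawH,yawH+np.pi):print(solver.inverse_kinematics(hp(0,-.083,.02),down(yw)), solver.inverse_kinematics([.571,-.24,.007],down(yw)))
E
```

```text
[[-9.31632055e-01  3.63402961e-01  5.69416068e-05]
 [ 3.63402961e-01  9.31632056e-01 -8.42561514e-06]
 [-5.61105197e-05  1.28431753e-05 -9.99999998e-01]] [0.23621445 0.60556541 0.2145763 ]
[-0.50653232  0.51490749  0.35845061  2.16137902 -0.3549426   0.52026749
  0.17566061] [-0.1273898   0.78000249  0.65519685  1.83103502 -0.6676695   0.76439673
  0.94585306]
[-0.04530227  0.50844683 -0.19754744  2.13152679  0.19416735  0.51804915
  2.80984332] [-0.38522115  1.02794451  1.10487857  1.84623228 -1.0967375   1.03485262
 -1.88906408]
```

The mat centre is about (0.572, -0.199) with a yaw of -1.9°, and its size matches the given one. The holder and the spacer end agree with the given geometry. I'll pinch shallowly, with the tips 1–2 mm above the spacer's undersurface, so the same grip works for laying it on the mat.

```bash
python3 - <<'E'
from h import *
def st(l):
    s=env.sense(); print(l,round(s["t"],2),np.round(s["ee_pos"],4),"w",round(s["gripper_width"],4),"g",np.round(s["grasp_force"],1),"F",np.round(s["wrist_force"],1))
effector.release()
env.reach(hp(0,-.083,.12),down(yawH))
env.movel(hp(0,-.083,.022),rate=.1); st("at")
effector.grasp(squeeze=25); st("grasped")
if .038<env.sense()["gripper_width"]<.05:
    env.movel(hp(0,-.103,.022),rate=.04); st("20mm")
p,W=cloud("top"); save("pics/top1.png",p[130:290,100:360].repeat(2,0).repeat(2,1))
for n in("top",):
  for k in("holder_spacer0_mid","holder_spacer3_mid"):
    print(n,k,[(np.round(r["at"],3).tolist(),round(r["score"],2)) for r in tip_of(n,k)][:3])
E
```

```text
at 3.98 [0.4726 0.0667 0.0225] w 0.0918 g 0.0 F [-0.2 -0.9 -0.9]
grasped 4.77 [0.472  0.0666 0.022 ] w 0.0437 g 25.0 F [-0.1  1.   0.8]
20mm 5.42 [0.4733 0.0457 0.022 ] w 0.0436 g 25.0 F [-0.  -1.3  0. ]
top holder_spacer0_mid []
top holder_spacer3_mid [([0.467, 0.152, 0.056], 0.88)]
```

Grasp width is 43.6 mm, as expected. I continue the draw and check.

```bash
python3 - <<'E'
from h import *
def st(l):
    s=env.sense(); print(l,round(s["t"],2),np.round(s["ee_pos"],4),"w",round(s["gripper_width"],4),"g",np.round(s["grasp_force"],1),"F",np.round(s["wrist_force"],1))
env.movel(hp(0,-.145,.022),rate=.05); st("62mm")
env.movel(hp(0,-.185,.022),rate=.05); st("102mm")
env.pause(.3)
env.movel(hp(0,-.185,.12),rate=.12); st("up")
p,W=cloud("top"); x,y,z=np.moveaxis(W,-1,0)
save("pics/top2.png",p[100:300,100:420].repeat(2,0).repeat(2,1))
m=(abs(x-.467)<.018)&(y>.10)&(y<.195)
print("stack top z",np.nanpercentile(z[m],[5,50,95]))
p2,W2=cloud("scene"); save("pics/scene2.png",p2)
for n in("top","scene"):
  for k in("holder_spacer0_mid","holder_spacer3_mid"):
    print(n,k,[(np.round(r["at"],3).tolist(),round(r["score"],2)) for r in tip_of(n,k)][:3])
E
```

```text
62mm 6.56 [0.4756 0.0047 0.022 ] w 0.0435 g 25.0 F [-0.2 -1.1  1. ]
102mm 7.51 [ 0.4778 -0.0349  0.022 ] w 0.0437 g 25.0 F [-0.1  0.9 -1.1]
up 8.78 [ 0.4773 -0.0351  0.1195] w 0.0438 g 25.0 F [-0.2  0.1 -0.9]
stack top z [0.04658728 0.04851875 0.05050764]
top holder_spacer0_mid [([0.476, 0.005, 0.118], 0.82)]
top holder_spacer3_mid [([0.465, 0.15, 0.047], 0.97)]
scene holder_spacer0_mid [([0.476, 0.005, 0.124], 0.83), ([0.469, 0.148, 0.001], 0.6)]
scene holder_spacer3_mid [([0.471, 0.148, 0.043], 0.78)]
```

View pics/scene2.png

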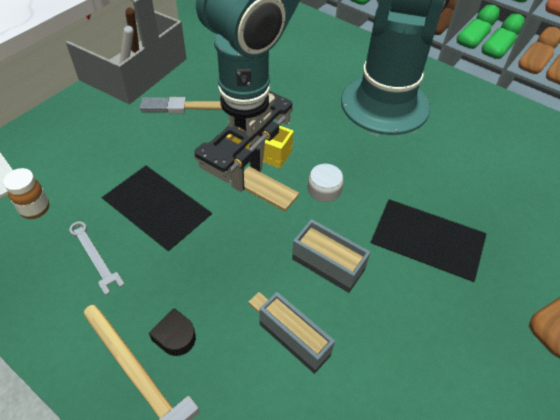

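The stack dropped: its top face is now at 48.5 mm. The gripper at about (250,150) holds the drawn spacer level, with the spacer at about (270,190). I place it next.

```bash
python3 - <<'E'
from h import *
def st(l):
    s=env.sense(); print(l,round(s["t"],2),np.round(s["ee_pos"],4),"w",round(s["gripper_width"],4),"g",np.round(s["grasp_force"],1),"F",np.round(s["wrist_force"],1))
a=np.radians(-1.9); yv=np.array([-np.sin(a),np.cos(a)]); T=np.array([.5715,-.199])-.041*yv
env.reach(np.r_[T,.10],down(a)); st("above")
env.movel(np.r_[T,.016],rate=.1); st("near")
for z in np.arange(.014,.0069,-.001):
    env.movel(np.r_[T,z],rate=.03); F=env.sense()["wrist_force"][2]
    if F>5: break
st("down")
effector.release(); st("rel")
env.movel(np.r_[T,.14],rate=.12); st("up")
p,W=cloud("scene"); save("pics/scene3.png",p)
for n in("scene",):
  for k in("holder_spacer0_mid","holder_spacer3_mid"):
    print(n,k,[(np.round(r["at"],3).tolist(),round(r["score"],2)) for r in tip_of(n,k)][:3])
E
```

```text
above 9.97 [ 0.5699 -0.238   0.0996] w 0.0437 g 25.0 F [-0.   0.  -0.4]
near 10.97 [ 0.5706 -0.2403  0.0165] w 0.0438 g 25.0 F [ 0.6 -0.1 -0.1]
down 12.97 [ 0.5703 -0.2401  0.008 ] w 0.0435 g 25.0 F [-3.8  0.7  8.1]
rel 13.8 [ 0.5701 -0.24    0.007 ] w 0.0915 g 0.0 F [-0.2  0.7  0.5]
up 15.06 [ 0.5696 -0.2397  0.1391] w 0.0919 g 0.0 F [-0.2 -0.1  0.3]
scene holder_spacer0_mid [([0.572, -0.196, 0.01], 0.58), ([0.572, -0.2, 0.002], 0.55)]
scene holder_spacer3_mid [([0.471, 0.148, 0.043], 0.62)]
```

View pics/scene3.png

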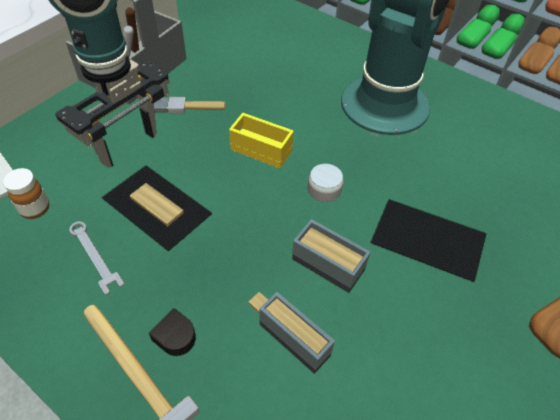

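The spacer lies flat at about (157,203), in the middle of the far mat and aligned with it. The gripper is clear and the stack is in its holder.

```bash
python3 -c "
from h import *
print(workorder.finish_job())"
```

```text
the job is handed in; nothing more can be done
None
```

I drew the bottom spacer from the wide holder, laid it flat in the middle of the farthest mat and let go, the other three dropped 10 mm inside the holder, and I handed the job in; no verdict came back.

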